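# Clamp the lid of the cold-brew pot hand-tight

## Task

Close the small steel cold-brew pot: seat the lid in its mouth, swing the clamp bar fully shut over it, then turn the black knob clockwise until the screw clamps the lid firmly: hand-tight, about 0.3 N m harder to turn than when it runs free, and never so hard that the rubber gasket is crushed. Let your grip sink with the screw so that the pot is neither lifted nor shoved; at the end let go, with the other things on the counter still where they were.

Things in the scene. Friction and masses are not known exactly. Their poses are not given: they have to be found in the camera images.
- lid_hub (a point): Loose round steel lid, 0.28 to 0.46 kg, lying right way up. The point is the middle of its hub, an upright cylinder 30 mm across, 32 mm tall, to grasp from above: hub top 14 mm above the point, lid's underside 33 mm below. Under the hub a plate 106 mm across, 6 mm thick; under that a spigot 91 mm across, 9 mm deep, tapered at its foot.
- lid_rim (a point): Centre of the lower face of the lid's plate, 24 mm below the hub point; with the lid seated it lies at the pot_mouth point.
- pot_mouth (a point): Centre of the pot's round mouth, level with its gasket's top, 89 mm above the worktop. Steel pot, 2.4 kg with clamp and lid, standing loose on a foot 156 mm across; pot 106 mm, opening 97 mm. Two posts stand 76 mm from here along this point's y axis: at -y the bar's pivot, at +y the stud that the shut bar's notch takes round; tops 170 mm above the worktop. y = direction of the shut bar.
- bar_pivot (a point): Upright pivot axis of the clamp bar, half-way through the bar (153 mm above the worktop). Steel bar 30 mm wide, 147 to 159 mm above the worktop; swings level and stays where it is left (friction 0.3 N m, 2 N at the peg). Its round end reaches 15 mm past the axis.
- bar_peg (a point): Half-way up the black upright peg near the bar's free end, 184 mm from the pivot axis, 173 mm above the worktop: 13 mm thick, 25 mm tall above the bar. Pinch or push it to swing the bar. The bar ends 11 mm beyond; the stud's cap (19 mm across, top 168 mm above the worktop) is 32 mm from the peg when shut.
- bar: The clamp bar with its screw and knob; origin on the pivot axis, 147 mm above the worktop, y axis along the bar towards the peg, z up. Open at the start, 1.8 to 2.1 rad anticlockwise (seen from above) of shut, towards the robot's front right; it shuts clockwise against a stop, where its y axis is that of pot_mouth.
- bar_screw (a point): On the clamp screw's axis at the bar's top (159 mm above the worktop); over the mouth's centre when shut. Its round fluted black knob is 40 mm across, 30 mm tall; underside 17 to 22 mm above here at the start (not measured), foot then 5 to 10 mm above a seated hub. Turned clockwise it sinks 24 mm a turn (3.8 mm/rad) and stays; free running 0.16 N m. Brass bush round it: 28 mm across, 6 mm high.
- lid: The lid as a whole; origin at the centre of its underside, z up.
- gasket: Black rubber ring set in the pot's mouth, 106 mm across, 4 mm high; origin at the centre of its underside, 85 mm above the worktop. Once the screw's foot presses, each 10 N of clamping takes about 0.06 rad more and makes the knob 0.03 to 0.1 N m harder to turn. Right is 25 to 120 N on the gasket; above 160 N it is crushed.
- espresso_cup: Bystander: green espresso cup, 65 x 91 x 52 mm, on the left, in front of the espresso machine, whose handles and knobs reach out over the worktop (to x = 0.49 m): keep the arm clear of them.
- shot_timer: Bystander: flat white timer, 62 x 70 x 19 mm, on the left.
- receipt_roll1: Bystander: white paper roll standing on end, 40 mm across, 57 mm tall, near the front edge.
- marker: Bystander: white and black marker pen, 135 mm long, lying near the front edge on the right.
Things that resemble listed ones, but are neither listed nor needed, are in the scene too. Of the things that look like the lid, the middle-sized one is meant.

How it is judged (in metres and radians):
On the way, in this order (a step that is already met when the one before it is completed fails the run):
1. the lid is seated flat in the pot's mouth (horizontal distance between lid_rim and pot_mouth below 0.005 m and z of lid_rim in the frame of pot_mouth between -0.004 and 0.003 m and angle between lid's own z axis and vertical below 0.04 rad), for 0.2 s.
2. the bar is shut over the seated lid (all of step 1 and angle between the y axis of bar and the y axis of pot_mouth, either way round below 0.06 rad), for 0.2 s.
At the end, for the whole second after the job is handed in: The pot stands level (0.03 rad). The lid is seated: within 5 mm of the mouth's centre, 3 mm above to 4 mm below the gasket top, level within 0.04 rad; the bar is shut within 0.06 rad; the lid is clamped on the gasket with 25 to 120 N; everything is released (all of step 2 and angle between pot_mouth's own z axis and vertical below 0.03 rad and contact force between lid and gasket between 25 and 120 N); the robot touches nothing.
It fails at once if the lid is pressed on the gasket so hard that it is crushed (over 160 N) (contact force between lid and gasket above 160 N).
It fails at once if the pot is lifted off the worktop by over 1.5 mm, or shoved by over 30 mm (height (world z) of pot_mouth above 0.0905 m or distance of pot_mouth from where it was at the start of the episode above 0.03 m).
It fails at once if a bystander is moved by over 30 mm (distance of any of espresso_cup, shot_timer, receipt_roll1, marker from where it was at the start of the episode above 0.03 m).
It also fails if it takes over 72 s, if anything falls off the work surface, if the arm or the gripper's body presses on something with over 40 N, if the wrist force passes 120 N, or if a joint passes its speed limit or range.

## Robot

A 6-joint arm with a two-finger parallel gripper is mounted at the origin on a cart in front of the work surface, level with it; the furniture and walls round the work are solid. World frame = base frame: x ahead of the robot, y to its left, z up, the work surface at z = 0. Lengths are in mm, angles in rad, forces in N, time in s.
With the tool pointing down it reaches from about 300 to 750 mm from the base axis. Payload 8.5 kg.
Tool frame: the origin (TCP) lies between the finger pads; the fingertips stand 14 mm ahead of it and the grasp point (between the pads) lies 5 mm behind it (bot.finger_overhang is the distance from the TCP to the fingertips, in mm); z points along the fingers, y is the line along which they close (so a half turn about z gives the same grasp; the last joint's range is limited). The gripper opens to 85 mm and grips with 20 to 120 N. Pads are 22 mm wide; open, the fingers measure 114 mm over their backs; the gripper's body (76 mm by 85 mm) begins 54 mm behind the grasp point. The pads swing forward as they close: fully open they stand 13 mm farther back than shut.
Start: joints at [-1.545, 0.381, 1.297, -0, 1.464, -0.215], TCP at [131.159, -534.114, 245.322] pointing down, gripper open.
Joint ranges: [-3.11, 3.11], [-0.89, 2.33], [0.22, 2.48], [-1.42, 4.56], [0.17, 2.85], [-2.88, 2.88]. Speed limits (rad/s): [2.39, 2.39, 3.14, 3.14, 3.14, 3.14].

## Interface

Orientations are given as a rotation vector (axis times angle).
In Python, from station import bot, vision, ticket gives the robot as it stands. The module is installed in compiled form; this text tells all that it offers.
- The arm moves only by the tool arm_command, never from a script. Its argument "targets" is a list of rows, each a list of 7 numbers: the shift along the tool's x, y, z in mm, then the turn, a rotation vector about the tool's x, y, z in rad, then the opening, from -1 (shut) to 1 (fully open). In form: [[x, y, z, ax, ay, az, fingers], ...]. A call has 1 to 20 rows; each row is the pose to reach, as a shift and turn from the pose commanded when the call began, along the tool's axes at that moment; what a row does not reach only later rows make up. A row lasts 1/10 s, in which the tool goes at most 50 mm and 8.59 degrees, less where a joint would pass 70% of its speed; a pose out of reach is approached as far as the arm can. A call with a gripper value outside its range is refused whole. The fingers move at their own pace and stop on an object; "force" is the grip in N (left out, the last holds). Time passes only in rows, so rows that repeat a pose let the fingers close. It gives the time, the measured TCP pose, the force, the opening and the grip force at its end, in the units of the state.
- bot.get_state(): the state, without advancing time (a new reading comes with each control period).
- vision.snapshot(name): name is "scene" or "top" or "wrist"; returns a dict with "pixels" (384x512x3 uint8, red, green, blue), "fx", "fy", "cx", "cy" (pixels), "R" (3x3) and "t" (3): a world point X has camera coordinates R X + t. Camera axes: x right, y down, z forward; pixel columns grow to the right and rows downward; lengths in mm; the calibration is good to about 2 mm. A picture is of the moment at which its call begins. There is no depth.
- ticket.finish_job(): hands the job in; it is judged then, once.
The state is a dict: "time": time; "joint_positions": joint angles; "dq": joint speeds; "joint_torque": joint torques, N m; "eef_pos": TCP position; "eef_rot": TCP orientation; "contact_force": force on the tool from outside, world axes, zero at the start; "ft_torque": the same for the moment, N m; "width": finger opening in mm; "finger_force": force on a finger pad.
Only numpy, scipy, OpenCV 4.12 (cv2) and the standard library are available. Lean on these libraries where they do the work, as an engineer would, in place of code of your own. Each camera call takes 0.05 s, during which the arm holds its last target. There are 200 camera calls.

## Working session

There is one attempt and no reset: what is moved stays moved. The work goes in short steps, Python scripts to look and compute and a tool call to move; the robot and the scene stay as the last step left them, time stands still between calls to the robot, and variables do not carry over. Pictures are saved under pics/ and viewed, at most 10 in all, crops included, and the job is handed in when it is done.

Besides the shell and the picture viewer there is one more tool, called as name([rows], argument=value, ...), one row to a line, values as JSON. arm_command: Moves the arm, as the interface text tells. Its arguments: {"type":"object","properties":{"targets":{"type":"array","items":{"type":"array","items":{"type":"number"}}},"force":{"type":"number"}},"required":["targets"]}

```bash
mkdir -p pics; cat > h.py <<'E'
import numpy as np, cv2
from scipy.spatial.transform import Rotation as Ro
from station import bot, vision, ticket
def snap(n,f):
    s=vision.snapshot(n); cv2.imwrite('pics/'+f,cv2.cvtColor(s['pixels'],cv2.COLOR_RGB2BGR)); return s
def onplane(s,u,v,z):
    R=np.array(s['R']);t=np.array(s['t']).ravel();d=R.T@np.array([(u-s['cx'])/s['fx'],(v-s['cy'])/s['fy'],1]);c=-R.T@t
    return c+d*(z-c[2])/d[2]
def proj(s,X):
    p=np.array(s['R'])@np.array(X,float)+np.array(s['t']).ravel();return np.array([s['fx']*p[0]/p[2]+s['cx'],s['fy']*p[1]/p[2]+s['cy']])
def totool(dx):
    st=bot.get_state();return Ro.from_rotvec(st['eef_rot']).inv().apply(dx)
E
python3 - <<'E'
from h import *
import pickle
o={}
for n in('scene','top'):
    o[n]=snap(n,n+'0.png'); s=o[n];print(n,s['fx'],-np.array(s['R']).T@np.array(s['t']).ravel(),np.round(s['R'],2).tolist())
pickle.dump(o,open('s0.pkl','wb'))
a=[cv2.imread(f'pics/{n}0.png') for n in o]
cv2.imwrite('pics/top0b.png',cv2.resize(a[1],(800,600),interpolation=cv2.INTER_CUBIC))
cv2.imwrite('pics/scene0b.png',cv2.resize(a[0],(800,600),interpolation=cv2.INTER_CUBIC))
print(bot.get_state(),bot.finger_overhang)
E
```

```text
scene 353.2567289776403 [-289.02065056 -315.76394315  798.77678813] [[0.46, -0.89, -0.02], [-0.55, -0.26, -0.79], [0.7, 0.37, -0.61]]
top 384.85060847967287 [ 403.72555923  113.51924931 1450.06241686] [[0.02, -1.0, 0.0], [-1.0, -0.02, -0.06], [0.06, -0.0, -1.0]]
{'time': 0.1, 'joint_positions': array([-1.54529690e+00,  3.81145817e-01,  1.29814135e+00,  2.10521105e-05,
        1.46360782e+00, -2.15280187e-01]), 'dq': array([-0.00136858, -0.00059353, -0.00135149, -0.00045316,  0.00116088,
       -0.00057775]), 'joint_torque': array([ 5.92180935e-03, -4.49216723e+01, -2.31652629e+01, -1.21640323e-04,
        3.67044806e-03,  4.43202893e-06]), 'eef_pos': array([ 131.16014852, -533.88994063,  244.77898663]), 'eef_rot': array([-3.11756877e+00, -3.77143771e-01, -2.26461975e-04]), 'contact_force': array([-0.8937173 ,  0.0644    , -0.08406714]), 'ft_torque': array([-0.03933277,  0.01167922,  0.00388705]), 'finger_force': 0.0, 'width': 85.42279690650268} 14.0
```

View pics/top0b.png

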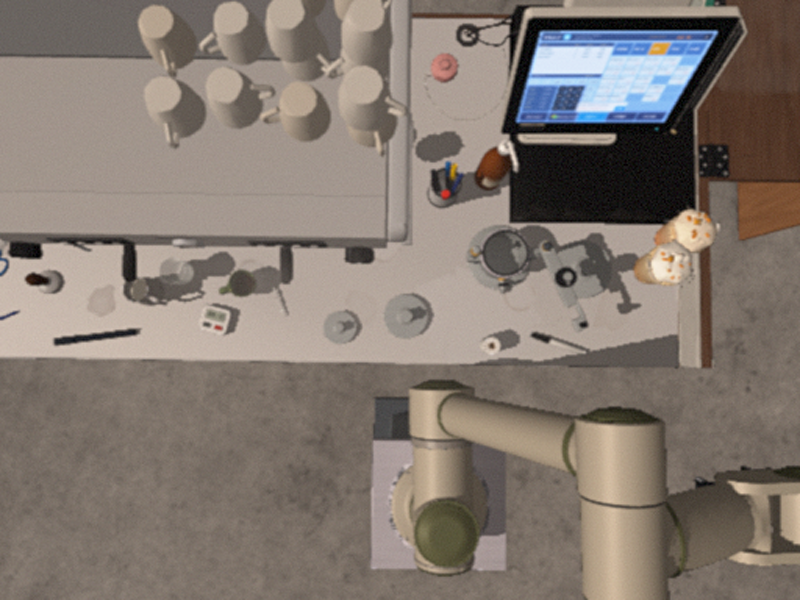

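View pics/scene0b.png

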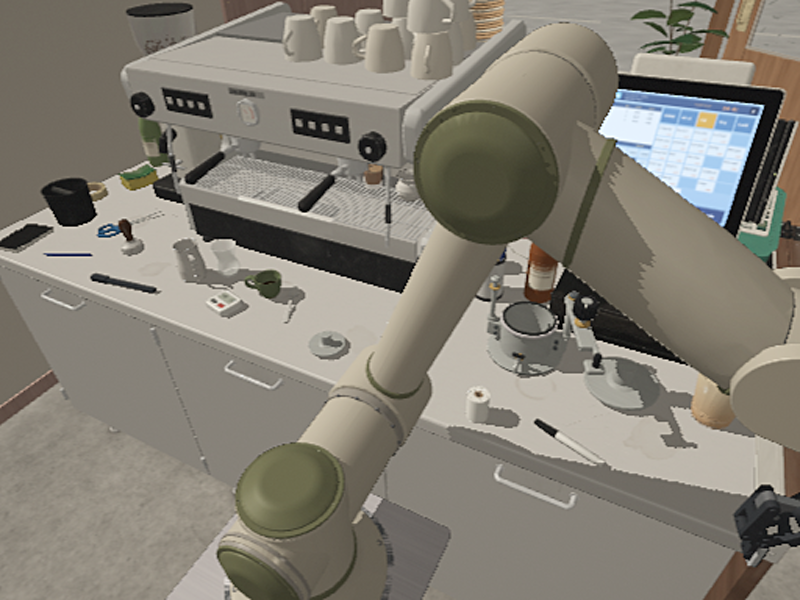

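Candidates for the lid in the top picture (800x600): a small one at (340,326), a middle one at (407,315), and a large one under the bar at about (590,270). By size, the middle one is (407,315). The pot mouth is at about (505,252), the knob at (566,277) and the peg at (582,323). I'll check with a close crop.

```bash
python3 - <<'E'
import cv2
a=cv2.imread('pics/top0.png')[140:235,200:400]
cv2.imwrite('pics/c1.png',cv2.resize(a,None,fx=4,fy=4,interpolation=cv2.INTER_CUBIC))
E
```

```text
(no output)
```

View pics/c1.png

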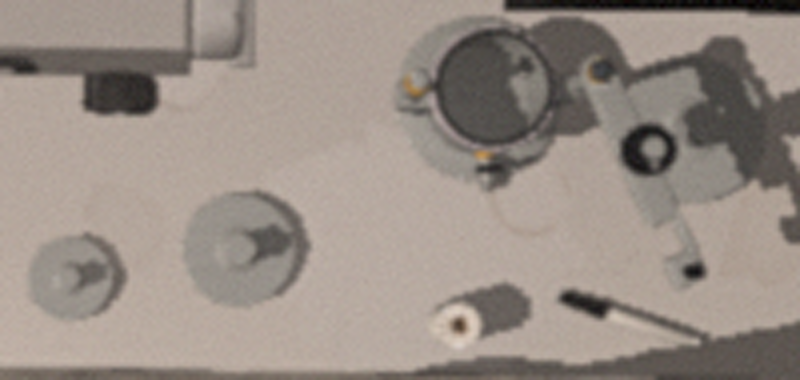

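```bash
python3 - <<'E'
from h import *
import pickle
o=pickle.load(open('s0.pkl','rb'));s=o['top']
for n,u,v,z in [('hubtop',236,248,47),('plate',244,248,12),('mouth',494,88,89),('pivot',600,70,165),('stud',414,84,168),('knob',648,150,207),('peg',692,270,185),('roll',458,326,57),('marker',630,315,5)]:
    print(n,np.round(onplane(s,200+(u+.5)/4-.5,140+(v+.5)/4-.5,z),1))
E
```

```text
hubtop [445.2  85.3  47. ]
plate [446.3  77.1  12. ]
mouth [ 589.9 -141.5   89. ]
pivot [ 596.1 -216.4  165. ]
stud [581.4 -59.6 168. ]
knob [ 525.1 -244.5  207. ]
peg [ 428.8 -286.7  185. ]
roll [ 377.7 -115.8   57. ]
marker [ 389.4 -285.4    5. ]
```

```bash
python3 - <<'E'
from h import *
st=bot.get_state();print(np.round(Ro.from_rotvec(st['eef_rot']).as_matrix(),3))
print(totool(np.array([445,83,240])-st['eef_pos']))
E
```

```text
[[ 0.971  0.238 -0.   ]
 [ 0.238 -0.971  0.001]
 [ 0.    -0.001 -1.   ]]
[ 451.88704523 -524.25038634    5.57859502]
```

arm_command([
  [452,-524,5,0,0,0,1],
  [452,-524,5,0,0,0,1],
  [452,-524,5,0,0,0,1],
  [452,-524,5,0,0,0,1],
  [452,-524,5,0,0,0,1],
  [452,-524,5,0,0,0,1],
  [452,-524,5,0,0,0,1],
  [452,-524,5,0,0,0,1],
  [452,-524,5,0,0,0,1],
  [452,-524,5,0,0,0,1],
  [452,-524,5,0,0,0,1],
  [452,-524,5,0,0,0,1],
  [452,-524,5,0,0,0,1],
  [452,-524,5,0,0,0,1],
  [452,-524,5,0,0,0,1],
  [452,-524,5,0,0,0,1],
  [452,-524,5,0,0,0,1],
])

```text
time: 1.8
eef_pos: [444.7, 81.8, 240.2]
eef_rot: [3.119, 0.376, -0.001]
contact_force: [0.2, 0.5, -0.5]
width: 85.2
finger_force: 0.0
```

```bash
python3 - <<'E'
from h import *
import pickle
st=bot.get_state();print(st['time'],st['eef_pos'],st['eef_rot'],st['joint_positions'])
w=snap('wrist','w1.png');t=snap('top','t1.png');pickle.dump((w,t),open('s1.pkl','wb'))
print(-np.array(w['R']).T@np.array(w['t']).ravel(),w['fx'],np.round(w['R'],2).tolist())
a=cv2.imread('pics/w1.png');b=cv2.imread('pics/t1.png')[130:235,200:400]
cv2.imwrite('pics/v1.png',cv2.resize(a,(800,600)))
E
```

```text
1.8 [444.72912507  81.8018156  240.18710935] [ 3.11890636e+00  3.75929142e-01 -1.02912327e-03] [-8.08263328e-02  2.13562043e-01  1.55931104e+00 -2.45380184e-04
  1.36933926e+00  1.25011178e+00]
[513.56213738  98.51497517 368.02122461] 278.6820946666311 [[0.24, -0.97, 0.0], [-0.93, -0.23, 0.28], [-0.27, -0.07, -0.96]]
```

View pics/v1.png

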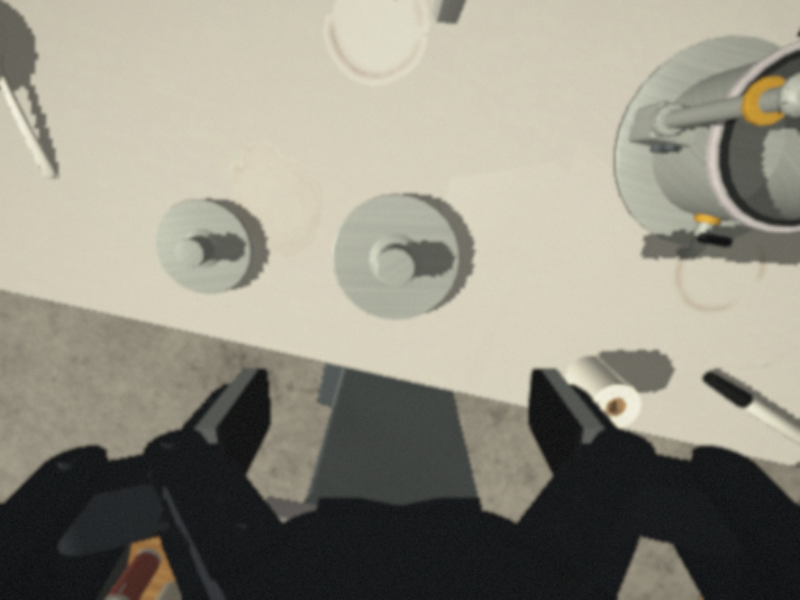

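The wrist view shows the middle lid's plate centred near (396,255) and its hub top at (396,264). The small lid is at (204,246), and the pot is at the top right.

```bash
python3 - <<'E'
from h import *
import pickle
w,t=pickle.load(open('s1.pkl','rb'))
f=lambda c:(c+.5)/1.5625-.5
for n,u,v,z in [('hubtop',396,264,47),('plate',397,256,14)]: print(n,onplane(w,f(u),f(v),z))
print(totool(np.array([444,80.5,33])-bot.get_state()['eef_pos']))
E
```

```text
hubtop [448.44393009  84.8622732   47.        ]
plate [448.46620103  84.23691174  14.        ]
[ -1.04901257   0.7512069  207.40889004]
```

arm_command([
  [4,-2,50,0,0,0,0.5],
  [4,-2,100,0,0,0,0.3],
  [4,-2,150,0,0,0,0.3],
  [4,-2,190,0,0,0,0.3],
  [4,-2,208,0,0,0,0.3],
  [4,-2,208,0,0,0,-1],
  [4,-2,208,0,0,0,-1],
  [4,-2,208,0,0,0,-1],
  [4,-2,208,0,0,0,-1],
  [4,-2,208,0,0,0,-1],
  [4,-2,208,0,0,0,-1],
  [4,-2,208,0,0,0,-1],
], force=50)

```text
time: 3.1
eef_pos: [448.9, 85.4, 33.0]
eef_rot: [3.118, 0.377, 0.002]
contact_force: [-1.3, -0.4, 6.3]
width: 28.8
finger_force: 50.5
```

arm_command([
  [0,0,-20,0,0,0,-1],
  [0,0,-60,0,0,0,-1],
  [0,0,-105,0,0,0,-1],
  [0,0,-150,0,0,0,-1],
  [-2,20,-185,0,0,0,-1],
  [-7,60,-192,0,0,0,-1],
  [-12,105,-192,0,0,0,-1],
  [-16,150,-192,0,0,0,-1],
  [-20,190,-192,0,0,0,-1],
  [-23,215,-192,0,0,0,-1],
  [-23,226,-192,0,0,0,-1],
  [-23,226,-192,0,0,0,-1],
  [-23,226,-192,0,0,0,-1],
])

```text
time: 4.4
eef_pos: [479.9, -138.4, 224.1]
eef_rot: [-3.118, -0.378, 0.001]
contact_force: [-0.1, 0.5, -2.8]
width: 28.6
finger_force: 50.3
```

```bash
python3 - <<'E'
from h import *
import pickle
st=bot.get_state();print(st['time'],st['eef_pos'],st['eef_rot'],st['contact_force'],st['width'])
w=snap('wrist','w2.png');t=snap('top','t2.png');pickle.dump((w,t),open('s2.pkl','wb'))
a=cv2.imread('pics/w2.png')
cv2.imwrite('pics/v2.png',cv2.resize(a,(800,600)))
E
```

```text
4.4 [ 479.85930867 -138.44430223  224.10254783] [-3.11781575e+00 -3.78126073e-01  9.65317934e-04] [-0.14511936  0.5087694  -2.81841473] 28.552850811581727
```

View pics/v2.png

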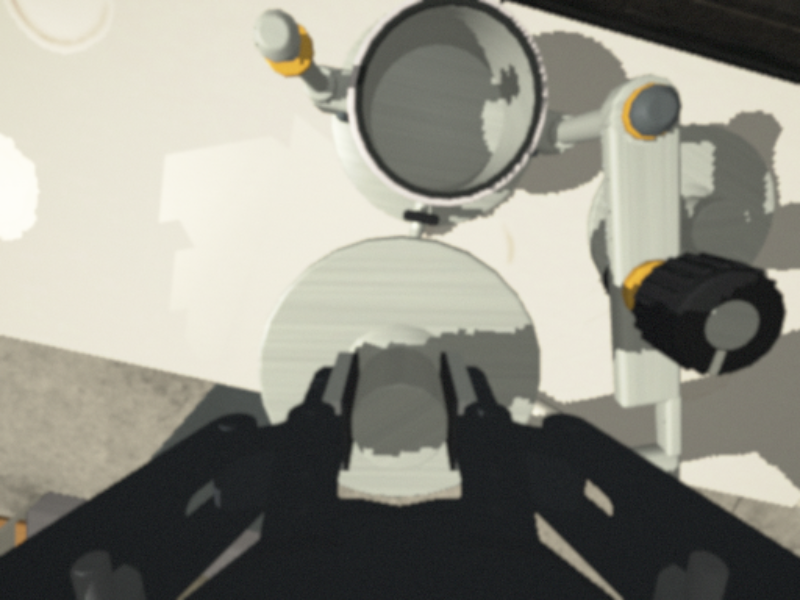

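The wrist view shows the held lid level and centred near (400,350). The mouth ring is at about (450,100), the stud cap at (276,33), the pivot cap at (657,109) and the knob at (733,325). I'll enlarge it for a circle fit.

```bash
python3 - <<'E'
import cv2
a=cv2.imread('pics/w2.png')[0:150,155:355]
cv2.imwrite('pics/c2.png',cv2.resize(a,None,fx=4,fy=4,interpolation=cv2.INTER_CUBIC))
E
```

```text
(no output)
```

View pics/c2.png

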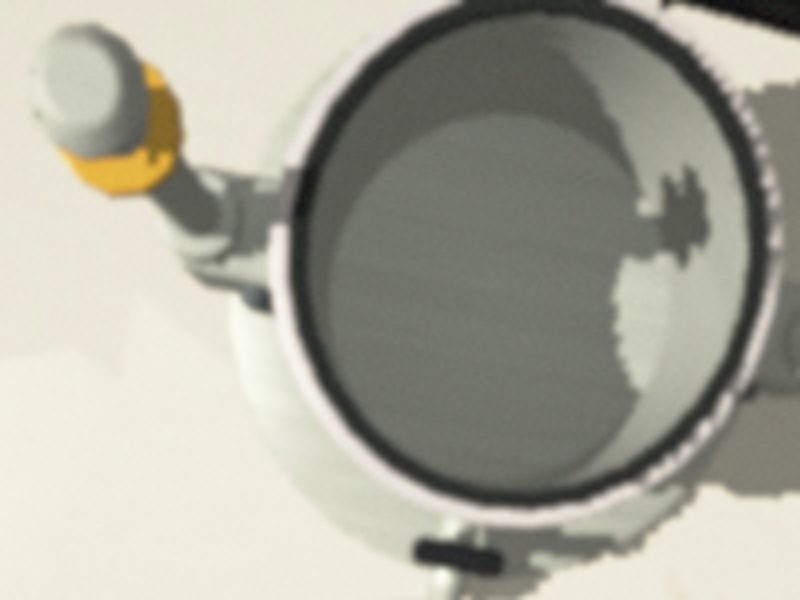

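```bash
python3 - <<'E'
from h import *
import pickle
from scipy.optimize import least_squares
w,t=pickle.load(open('s2.pkl','rb'))
g=lambda u,v,z:onplane(w,155+(u+.5)/4-.5,(v+.5)/4-.5,z)
def fit(p,z):
    P=np.array([g(u,v,z)[:2] for u,v in p]);r=least_squares(lambda q:np.hypot(*(P-q[:2]).T)-q[2],[590,-140,50]);print(r.x.round(2),r.fun.round(1))
fit([(303,250),(520,490),(752,235),(530,12),(380,70),(690,80),(370,415),(690,395)],89)
fit([(288,250),(520,508),(770,240),(340,80),(350,410),(705,415)],89)
print('stud',g(88,80,168))
f=lambda c:(c+.5)/1.5625-.5
for n,u,v,z in [('pivot',659,107,170),('knobtop',733,325,209)]: print(n,onplane(w,f(u),f(v),z))
def fit2(p,z):
    P=np.array([onplane(w,f(u),f(v),z)[:2] for u,v in p]);r=least_squares(lambda q:np.hypot(*(P-q[:2]).T)-q[2],[480,-140,50]);print(r.x.round(2),r.fun.round(1))
fit2([(261,355),(541,365),(403,237),(300,270),(500,270),(270,310),(530,310)],206)
# top cam recheck mouth with the first picture: fit
E
```

```text
[ 591.74 -138.69   47.85] [ 0.6  0.8  1.  -0.9  0.4  0.  -0.9 -1. ]
[ 592.85 -139.27   52.34] [ 0.2  1.3 -0.5  0.5 -1.5 -0.1]
stud [586.86715642 -64.96009644 168.        ]
pivot [ 595.96725451 -213.35626599  170.        ]
knobtop [ 526.6554104  -246.66197695  209.        ]
[ 479.16 -139.2    51.7 ] [-0.6 -0.2 -1.   0.6  0.4  0.5  0.3]
```

arm_command([
  [40,10,0,0,0,0,-1],
  [85,20,0,0,0,0,-1],
  [105,25,0,0,0,0,-1],
  [110,27,0,0,0,0,-1],
  [110,27,20,0,0,0,-1],
  [110,27,50,0,0,0,-1],
  [110,27,75,0,0,0,-1],
  [110,27,85,0,0,0,-1],
  [110,27,90,0,0,0,-1],
  [110,27,94,0,0,0,-1],
  [110,27,98,0,0,0,-1],
  [110,27,102,0,0,0,-1],
  [110,27,102,0,0,0,-1],
])

```text
time: 5.8
eef_pos: [593.3, -139.5, 122.2]
eef_rot: [-3.119, -0.377, 0.0]
contact_force: [-0.7, 0.1, -3.8]
width: 28.1
finger_force: 50.3
```

arm_command([
  [0,-1,2,0,0,0,-1],
  [0,-1,4,0,0,0,-1],
  [0,-1,6,0,0,0,-1],
  [0,-1,8,0,0,0,-1],
  [0,-1,8,0,0,0,-1],
])

```text
time: 6.3
eef_pos: [593.0, -138.5, 114.0]
eef_rot: [-3.119, -0.377, 0.001]
contact_force: [-0.2, 0.4, -3.5]
width: 28.8
finger_force: 50.3
```

arm_command([
  [0,0,1,0,0,0,-1],
  [0,0,1.5,0,0,0,-1],
  [0,0,1.5,0,0,0,-1],
])

```text
time: 6.6
eef_pos: [593.2, -138.6, 113.0]
eef_rot: [3.119, 0.377, 0.0]
contact_force: [-1.2, 0.4, -1.7]
width: 28.4
finger_force: 50.3
```

arm_command([
  [0,0,0,0,0,0,-0.1],
  [0,0,0,0,0,0,0.1],
  [0,0,0,0,0,0,0.2],
  [0,0,-10,0,0,0,0.2],
  [0,0,-50,0,0,0,0.2],
  [0,0,-100,0,0,0,0.2],
  [-30,0,-130,0,0,0,0.2],
  [-75,0,-130,0,0,0,0.2],
  [-100,0,-130,0,0,0,0.2],
  [-100,0,-130,0,0,0,0.2],
])

```text
time: 7.6
eef_pos: [493.9, -162.8, 244.4]
eef_rot: [3.118, 0.374, 0.001]
contact_force: [1.0, -0.5, -0.5]
width: 51.5
finger_force: 0.0
```

```bash
python3 - <<'E'
from h import *
import pickle
st=bot.get_state();print(st['time'],st['eef_pos'],st['eef_rot'],st['contact_force'],st['width'])
w=snap('wrist','w3.png');t=snap('top','t3.png');s=snap('scene','s3.png');pickle.dump((w,t,s),open('s3.pkl','wb'))
a=cv2.imread('pics/w3.png')[0:300,:]
cv2.imwrite('pics/v3.png',cv2.resize(a,None,fx=1.5625,fy=1.5625))
E
```

```text
7.6 [ 493.94379687 -162.76766015  244.4009522 ] [3.11813925e+00 3.74386781e-01 1.27842779e-03] [ 0.96325311 -0.4712815  -0.45996228] 51.510942182268835
```

View pics/v3.png

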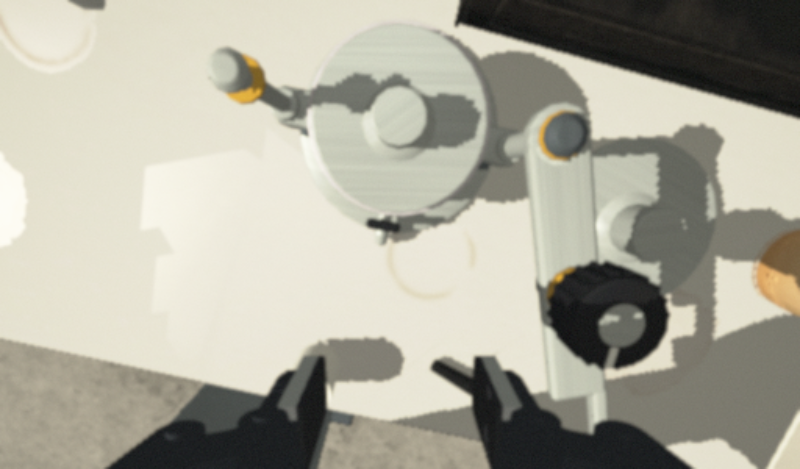

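The lid lies flush in the mouth: plate at (397,112), hub top at (400,117). The pivot cap is at (565,133) and the knob top at (622,325).

```bash
python3 - <<'E'
from h import *
import pickle
w,t,s=pickle.load(open('s3.pkl','rb'))
f=lambda c:(c+.5)/1.5625-.5
for n,u,v,z in [('hub',400,116,127),('stud',226,69,168),('pivot',566,133,170),('knobtop',622,325,209)]: print(n,onplane(w,f(u),f(v),z))
E
```

```text
hub [ 590.37618415 -140.13957236  127.        ]
stud [586.28371553 -65.01276389 168.        ]
pivot [ 595.92633427 -213.20659622  170.        ]
knobtop [ 526.87599642 -246.21279826  209.        ]
```

arm_command([
  [-30,35,0,0,0,0,0.2],
  [-62,72,0,0,0,0,0.2],
  [-90,104,0,0,0,0,0.2],
  [-94,108,0,0,0,0,0.2],
  [-94,108,0,0,0,0,0.2],
])

```text
time: 8.25
eef_pos: [430.8, -290.5, 242.5]
eef_rot: [-3.119, -0.375, 0.0]
contact_force: [-0.8, 0.7, 0.3]
width: 51.4
finger_force: 0.0
```

```bash
python3 - <<'E'
from h import *
import pickle
st=bot.get_state();print(st['time'],st['eef_pos'],st['joint_positions'])
w=snap('wrist','w4.png');pickle.dump(w,open('s4.pkl','wb'))
for X in [(429,-290,185),(429,-290,160),(526.7,-246.5,209)]:print(proj(w,X))
a=cv2.imread('pics/w4.png')[150:384,150:450]
cv2.imwrite('pics/v4.png',cv2.resize(a,None,fx=2.5,fy=2.5,interpolation=cv2.INTER_CUBIC))
E
```

```text
8.25 [ 430.80283811 -290.45960163  242.54061193] [-8.21472268e-01  3.29525770e-01  1.38522994e+00  2.79001887e-04
  1.42724141e+00  5.09909845e-01]
[253.82101156 215.87286582]
[253.97699836 204.42497335]
[216.78176005  44.81009414]
```

View pics/v4.png

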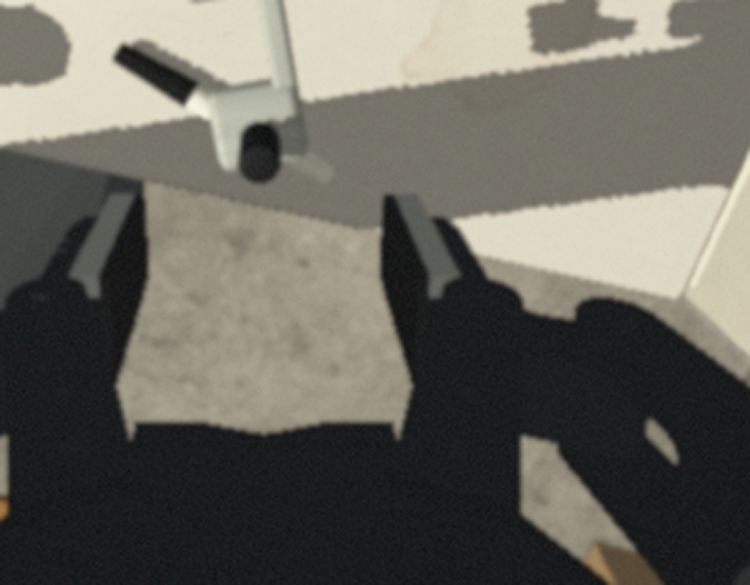

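The peg top is at crop (261,160), where I expected it, so the peg is at about (430,-290). I'll descend around it and pinch it lightly.

arm_command([
  [0,0,30,0,0,0,0.2],
  [0,0,55,0,0,0,0.2],
  [0,0,67,0,0,0,0.2],
  [0,0,67,0,0,0,-0.3],
  [0,0,67,0,0,0,-0.8],
  [0,0,67,0,0,0,-0.8],
  [0,0,67,0,0,0,-0.8],
  [0,0,67,0,0,0,-0.8],
], force=20)

```text
time: 9.1
eef_pos: [431.1, -289.5, 176.5]
eef_rot: [3.118, 0.378, 0.003]
contact_force: [2.5, 1.9, 1.1]
width: 11.9
finger_force: 21.0
```

```bash
python3 - <<'E'
from h import *
st=bot.get_state();print(st['time'],st['eef_pos'],st['eef_rot'],st['joint_positions'][5],st['finger_force'],st['width'])
piv=np.array([596.1,-215.1]);p=st['eef_pos'][:2];
th0=np.arctan2(*(p-piv)[::-1])%(2*np.pi);r=184;the=np.deg2rad(93.6)
print(np.rad2deg(th0),np.hypot(*(p-piv)))
N=32
R=Ro.from_rotvec(st['eef_rot'])
for i in range(1,N+1):
    th=th0+(the-th0)*i/N
    q=piv+r*np.array([np.cos(th),np.sin(th)])
    d=R.inv().apply([*(q-p),176-st['eef_pos'][2]])
    print(i,np.round(d,0).astype(int).tolist(),round(1.4*i/N,2))
E
```

```text
9.1 [ 431.08432997 -289.53348087  176.51892426] [3.11804730e+00 3.77526610e-01 2.71057753e-03] 0.5093687123026692 21.01951092481613 11.859687333093325
204.2786677772271 181.02628104740828
1 [-5, -10, 1] 0.04
2 [-6, -21, 0] 0.09
3 [-6, -33, 0] 0.13
4 [-6, -44, 0] 0.17
5 [-5, -55, 0] 0.22
6 [-3, -66, 0] 0.26
7 [-1, -77, 0] 0.31
8 [2, -87, 0] 0.35
9 [6, -98, 0] 0.39
10 [10, -108, 0] 0.44
11 [15, -118, 0] 0.48
12 [20, -128, 0] 0.52
13 [26, -137, 0] 0.57
14 [33, -146, 0] 0.61
15 [40, -155, 0] 0.66
16 [48, -163, 0] 0.7
17 [56, -170, 0] 0.74
18 [64, -177, 0] 0.79
19 [73, -184, 0] 0.83
20 [82, -190, 0] 0.88
21 [92, -196, 0] 0.92
22 [102, -200, 0] 0.96
23 [112, -205, 1] 1.01
24 [123, -208, 1] 1.05
25 [133, -211, 1] 1.09
26 [144, -214, 1] 1.14
27 [155, -215, 1] 1.18
28 [166, -217, 1] 1.22
29 [177, -217, 1] 1.27
30 [189, -217, 1] 1.31
31 [200, -216, 1] 1.36
32 [211, -214, 1] 1.4
```

arm_command([
  [0,0,0,0,0,0,-0.53],
  [-2,-10,0,0,0,0.04,-0.53],
  [-4,-21,0,0,0,0.09,-0.53],
  [-5,-33,0,0,0,0.13,-0.53],
  [-5,-44,0,0,0,0.17,-0.53],
  [-4,-55,0,0,0,0.22,-0.53],
  [-2,-66,0,0,0,0.26,-0.53],
  [0,-77,0,0,0,0.31,-0.53],
  [3,-87,0,0,0,0.35,-0.53],
  [7,-98,0,0,0,0.39,-0.53],
  [11,-108,0,0,0,0.44,-0.53],
  [16,-118,0,0,0,0.48,-0.53],
  [21,-128,0,0,0,0.52,-0.53],
  [27,-137,0,0,0,0.57,-0.53],
  [34,-146,0,0,0,0.61,-0.53],
  [41,-155,0,0,0,0.66,-0.53],
  [49,-163,0,0,0,0.7,-0.53],
  [56,-170,0,0,0,0.74,-0.53],
  [64,-177,0,0,0,0.79,-0.53],
])

```text
time: 11.0
eef_pos: [450.2, -102.7, 175.9]
eef_rot: [3.022, -0.854, -0.001]
contact_force: [-1.0, -1.9, -0.3]
width: 19.7
finger_force: 0.9
```

```bash
python3 - <<'E'
from h import *
st=bot.get_state();print(st['time'],st['eef_pos'],st['eef_rot'],st['joint_positions'],st['contact_force'])
piv=np.array([596.1,-215.1]);p=st['eef_pos'][:2];
th0=np.arctan2(*(p-piv)[::-1])%(2*np.pi);r=183;the=np.deg2rad(93.6)
print(np.rad2deg(th0),np.hypot(*(p-piv)))
N=13
R=Ro.from_rotvec(st['eef_rot'])
for i in range(1,N+4):
    th=th0+(the-th0)*i/N
    q=piv+r*np.array([np.cos(th),np.sin(th)])
    d=R.inv().apply([*(q-p),176-st['eef_pos'][2]])
    print(i,np.round(d,0).astype(int).tolist(),round(.6*i/N,2))
E
```

```text
11.0 [ 450.19575462 -102.65547236  175.86590188] [ 3.02182146e+00 -8.54482297e-01 -1.05732547e-03] [-4.80726791e-01  2.98335007e-01  1.64669415e+00 -1.49642482e-03
  1.19696182e+00  1.64176836e+00] [-0.95224172 -1.88145637 -0.28918794]
142.37951322149758 184.2059190538291
1 [3, -12, 0] 0.05
2 [5, -23, 0] 0.09
3 [8, -35, 0] 0.14
4 [12, -46, 0] 0.18
5 [17, -57, 0] 0.23
6 [22, -68, 0] 0.28
7 [29, -78, 0] 0.32
8 [35, -88, 0] 0.37
9 [43, -98, 0] 0.42
10 [51, -107, 0] 0.46
11 [59, -115, 0] 0.51
12 [68, -123, 0] 0.55
13 [78, -130, 0] 0.6
14 [88, -137, 0] 0.65
15 [98, -143, 0] 0.69
16 [109, -148, 0] 0.74
```

arm_command([
  [3,-12,0,0,0,0.05,-0.53],
  [5,-23,0,0,0,0.09,-0.53],
  [8,-35,0,0,0,0.14,-0.53],
  [12,-46,0,0,0,0.18,-0.53],
  [17,-57,0,0,0,0.23,-0.53],
  [22,-68,0,0,0,0.28,-0.53],
  [29,-78,0,0,0,0.32,-0.53],
  [35,-88,0,0,0,0.37,-0.53],
  [43,-98,0,0,0,0.42,-0.53],
  [51,-107,0,0,0,0.46,-0.53],
  [59,-115,0,0,0,0.51,-0.53],
  [68,-123,0,0,0,0.55,-0.53],
  [73,-127,0,0,0,0.6,-0.53],
  [75,-128,0,0,0,0.6,-0.53],
  [75,-128,0,0,0,0.6,-0.53],
])

```text
time: 12.5
eef_pos: [581.2, -32.7, 175.7]
eef_rot: [2.638, -1.706, -0.0]
contact_force: [-0.5, 0.2, -0.4]
width: 20.3
finger_force: 0.0
```

```bash
python3 - <<'E'
from h import *
st=bot.get_state();print(st['time'],st['eef_pos'],st['eef_rot'],st['joint_positions'],st['contact_force'])
print(np.round(Ro.from_rotvec(st['eef_rot']).as_matrix(),3), totool([1,.06,0]))
piv=np.array([596.1,-215.1]);d=st['eef_pos'][:2]-piv;print(np.rad2deg(np.arctan2(d[1],d[0])),np.hypot(*d))
E
```

```text
12.5 [581.15815939 -32.73380783 175.66916585] [ 2.63769323e+00 -1.70573850e+00 -2.77386940e-04] [-2.59377919e-01  4.93162884e-01  1.31951925e+00 -3.54432185e-04
  1.32920827e+00  2.45957612e+00] [-0.45874479  0.23124247 -0.38357583]
[[ 0.41  -0.912 -0.   ]
 [-0.912 -0.41  -0.   ]
 [ 0.     0.    -1.   ]] [ 3.55527211e-01 -9.36589691e-01 -3.91421150e-04]
94.68396244400833 182.97728451607585
```

arm_command([
  [0.7,-1.9,0,0,0,0,-0.53],
  [1.1,-2.8,0,0,0,0,-0.53],
  [1.5,-3.8,0,0,0,0,-0.53],
  [1.8,-4.7,0,0,0,0,-0.53],
  [2.1,-5.6,0,0,0,0,-0.53],
  [2.1,-5.6,0,0,0,0,-0.53],
])

```text
time: 13.1
eef_pos: [587.3, -32.1, 175.8]
eef_rot: [-2.637, 1.707, -0.0]
contact_force: [-1.7, -0.5, -0.5]
width: 19.6
finger_force: 0.4
```

Still only about 2 N of bar friction. I'll push in small steps until it reaches the stop.

arm_command([
  [0.4,-0.9,0,0,0,0,-0.53],
  [0.7,-1.9,0,0,0,0,-0.53],
  [0.7,-1.9,0,0,0,0,-0.53],
])

```text
time: 13.4
eef_pos: [588.7, -31.9, 175.8]
eef_rot: [2.636, -1.707, -0.002]
contact_force: [-4.8, 0.1, 1.2]
width: 19.9
finger_force: 2.2
```

arm_command([
  [0.4,-0.9,0,0,0,0,-0.53],
  [0.7,-1.9,0,0,0,0,-0.53],
  [0.7,-1.9,0,0,0,0,-0.53],
])

```text
time: 13.7
eef_pos: [590.6, -31.5, 175.7]
eef_rot: [2.637, -1.707, -0.003]
contact_force: [-6.7, 1.3, 1.4]
width: 20.0
finger_force: 2.2
```

arm_command([
  [-1,2.8,0,0,0,0,-0.4],
  [-1,2.8,-15,0,0,0,-0.4],
  [-1,2.8,-55,0,0,0,-0.2],
  [-1,2.8,-70,0,0,0,0.2],
  [10,10,-70,0,0,-0.15,0.5],
  [30,20,-70,0,0,-0.3,0.5],
  [60,30,-70,0,0,-0.45,0.5],
  [90,40,-70,0,0,-0.6,0.5],
  [98,44,-70,0,0,-0.75,0.5],
  [98,44,-70,0,0,-0.9,0.5],
  [98,44,-70,0,0,-1.05,0.5],
  [98,44,-70,0,0,-1.2,0.5],
  [98,44,-70,0,0,-1.35,0.5],
  [98,44,-70,0,0,-1.5,0.5],
  [98,44,-70,0,0,-1.65,0.5],
  [98,44,-70,0,0,-1.8,0.5],
  [98,44,-70,0,0,-1.95,0.5],
  [98,44,-70,0,0,-1.95,0.5],
])

```text
time: 15.5
eef_pos: [591.4, -139.4, 246.0]
eef_rot: [2.892, 1.226, 0.001]
contact_force: [-0.7, 0.3, -0.4]
width: 63.8
finger_force: 0.0
```

```bash
python3 - <<'E'
from h import *
import pickle
st=bot.get_state();print(st['time'],st['eef_pos'],st['eef_rot'],st['joint_positions'],st['contact_force'],st['ft_torque'])
w=snap('wrist','w5.png');pickle.dump(w,open('s5.pkl','wb'))
for X in [(591.3,-139.3,208),(596.1,-215.1,170),(586.5,-63.4,168),(584.5,-31.5,185)]:print(X,proj(w,X)*1.5625)
cv2.imwrite('pics/v5.png',cv2.resize(cv2.imread('pics/w5.png'),(800,600),interpolation=cv2.INTER_CUBIC))
E
```

```text
15.5 [ 591.42424922 -139.44713711  246.03899273] [2.89151082e+00 1.22600337e+00 1.32842245e-03] [-4.26153424e-01  4.82599933e-01  1.12638935e+00  1.02062365e-05
  1.53136483e+00  3.42594206e-01] [-0.7371984   0.29273978 -0.38741128] [-0.03034132  0.00841109 -0.0403583 ]
(591.3, -139.3, 208) [397.05599164 350.42150386]
(596.1, -215.1, 170) [503.81305475 411.84411019]
(586.5, -63.4, 168) [276.60685316 215.01796769]
(584.5, -31.5, 185) [204.73306712 166.41886622]
```

View pics/v5.png

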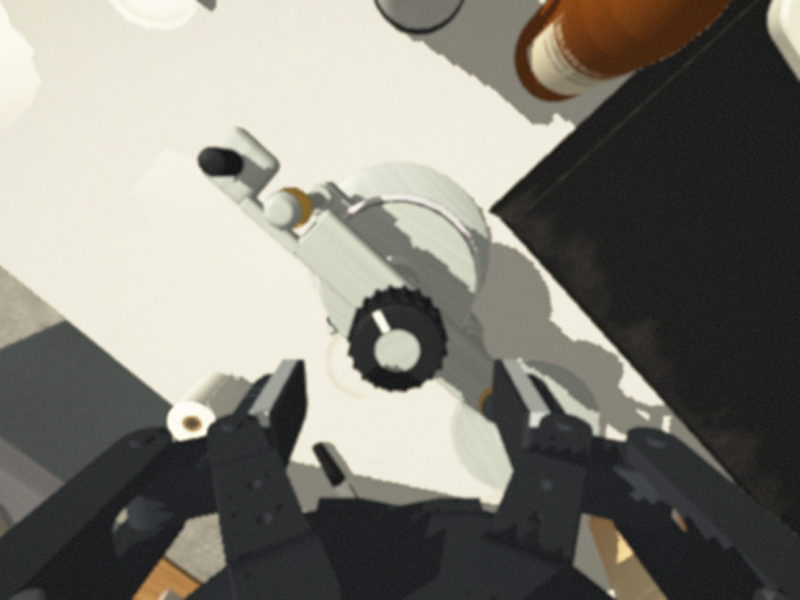

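The bar lies over the lid with the stud in its notch: stud cap (281,208), peg top (208,160), knob centre (398,349).

```bash
python3 - <<'E'
from h import *
import pickle
w=pickle.load(open('s5.pkl','rb'))
f=lambda c:(c+.5)/1.5625-.5
P={}
for n,u,v,z in [('stud',281,210,168),('peg',208,160,185.5),('knob',398,349,209)]:
    P[n]=onplane(w,f(u),f(v),z);print(n,P[n].round(1))
a=lambda d:np.rad2deg(np.arctan2(d[1],d[0]))
print(a(P['stud']-P['knob']),a(P['peg']-P['knob']),np.hypot(*(P['peg']-P['stud'])[:2]),a(P['peg']-np.array([596,-214.2,0])),a(P['stud']-np.array([596,-214.2,0])))
E
```

```text
stud [589.7 -63.1 168. ]
peg [587.6 -30.8 185.5]
knob [ 592.3 -138.6  209. ]
91.98080513728536 92.4982357242561 32.348812739677484 92.61994191913159 92.38736176088364
```

arm_command([
  [0,0,0,0,0,-0.15,0.5],
  [0,0,0,0,0,-0.3,0.5],
  [0,0,0,0,0,-0.45,0.5],
  [0,0,0,0,0,-0.6,0.5],
  [0,0,0,0,0,-0.75,0.5],
  [0,0,0,0,0,-0.9,0.5],
  [0,0,0,0,0,-1.05,0.5],
  [0,0,0,0,0,-1.2,0.5],
  [0,0,0,0,0,-1.35,0.5],
  [0,0,0,0,0,-1.5,0.5],
  [0,0,0,0,0,-1.65,0.5],
  [0,0,0,0,0,-1.8,0.5],
  [0,0,15,0,0,-1.85,0.5],
  [0,0,35,0,0,-1.85,0.5],
  [0,0,50,0,0,-1.85,0.5],
  [0,0,54,0,0,-1.85,0.5],
  [0,0,54,0,0,-1.85,0.5],
])

```text
time: 17.25
eef_pos: [591.2, -139.3, 191.7]
eef_rot: [-0.767, -3.046, -0.0]
contact_force: [-0.3, -0.9, 0.7]
width: 64.2
finger_force: 0.0
```

```bash
python3 - <<'E'
from h import *
st=bot.get_state();print(st['time'],st['eef_pos'],st['eef_rot'],st['joint_positions'][5],st['contact_force'],st['ft_torque'],totool([592-st['eef_pos'][0],-139-st['eef_pos'][1],0]))
E
```

```text
17.25 [ 591.23768879 -139.31911796  191.73029963] [-7.66576871e-01 -3.04630218e+00 -8.45453686e-05] -1.5038304957313 [-0.28400826 -0.9273066   0.68136811] [-0.01724369 -0.02074038  0.00817981] [-5.20473821e-01  6.41920257e-01 -1.84632910e-04]
```

arm_command([
  [-0.4,0.6,0,0,0,0,0.1],
  [-0.4,0.6,0,0,0,0,-0.2],
  [-0.4,0.6,0,0,0,0,-0.3],
  [-0.4,0.6,0,0,0,0,-0.3],
  [-0.4,0.6,0,0,0,0,-0.3],
  [-0.4,0.6,0,0,0,0,-0.3],
  [-0.4,0.6,0,0,0,0,-0.3],
], force=40)

```text
time: 17.95
eef_pos: [592.2, -139.3, 193.1]
eef_rot: [0.763, 3.045, -0.001]
contact_force: [-0.3, -1.0, 7.2]
width: 38.9
finger_force: 40.2
```

```bash
python3 - <<'E'
from h import *
st=bot.get_state();print(st['time'],st['eef_pos'],st['width'],st['finger_force'],st['joint_positions'][5],st['contact_force'],st['ft_torque'])
E
```

```text
17.95 [ 592.16147071 -139.30349053  193.05677474] 38.89342463099064 40.21406292915344 -1.50477752851427 [-0.34154337 -1.02593999  7.22222309] [-0.2013094   0.22933433 -0.03993305]
```

arm_command([
  [0,0,-0.6,0,0,0.05,-0.3],
  [0,0,-0.4,0,0,0.1,-0.3],
  [0,0,0,0,0,0.2,-0.3],
  [0,0,0.3,0,0,0.3,-0.3],
  [0,0,0.7,0,0,0.4,-0.3],
  [0,0,1.1,0,0,0.5,-0.3],
  [0,0,1.5,0,0,0.6,-0.3],
])

```text
time: 18.65
eef_pos: [591.7, -139.8, 190.8]
eef_rot: [1.635, 2.681, -0.002]
contact_force: [-2.3, -4.1, 3.6]
width: 39.3
finger_force: 40.3
```

```bash
cat > st.py <<'E'
from h import *
st=bot.get_state();print(st['time'],st['eef_pos'].round(2),round(st['width'],1),'f',round(st['finger_force'],1),'j6',st['joint_positions'][5].round(3),'tau6',st['joint_torque'][5].round(3),st['contact_force'].round(1),st['ft_torque'].round(3), 'yaw',np.round(Ro.from_rotvec(st['eef_rot']).as_matrix()[:2,0],3))
E
python3 st.py
```

```text
18.65 [ 591.67 -139.78  190.79] 39.3 f 40.3 j6 -0.901 tau6 -1.175 [-2.3 -4.1  3.6] [-0.744  0.438  0.175] yaw [-0.458  0.889]
```

arm_command([
  [0,0,0.4,0,0,0.1,-0.3],
  [0,0,0.8,0,0,0.2,-0.3],
  [0,0,1.1,0,0,0.3,-0.3],
  [0,0,1.5,0,0,0.4,-0.3],
  [0,0,1.9,0,0,0.5,-0.3],
  [0,0,2.3,0,0,0.6,-0.3],
])

```text
time: 19.25
eef_pos: [591.0, -139.9, 188.5]
eef_rot: [2.355, 2.078, -0.004]
contact_force: [-6.0, -5.1, 3.8]
width: 38.9
finger_force: 40.4
```

```bash
python3 st.py
```

```text
19.25 [ 591.05 -139.89  188.49] 38.9 f 40.4 j6 -0.301 tau6 -1.179 [-6.  -5.1  3.8] [-0.778  1.023  0.108] yaw [0.124 0.992]
```

arm_command([
  [-0.4,-0.5,0.4,0,0,0.1,-0.3],
  [-0.8,-0.9,0.8,0,0,0.2,-0.3],
  [-0.8,-0.9,1.1,0,0,0.3,-0.3],
])

```text
time: 19.55
eef_pos: [590.5, -140.0, 187.4]
eef_rot: [2.639, 1.703, -0.001]
contact_force: [-4.0, -1.5, 1.2]
width: 39.1
finger_force: 40.5
```

```bash
python3 st.py
```

```text
19.55 [ 590.53 -139.96  187.39] 39.1 f 40.5 j6 -0.003 tau6 -1.186 [-4.  -1.5  1.2] [-0.364  0.485  0.123] yaw [0.412 0.911]
```

arm_command([
  [0,0,0.4,0,0,0.1,-0.3],
  [0,0,0.8,0,0,0.2,-0.3],
])

```text
time: 19.75
eef_pos: [590.4, -139.8, 186.6]
eef_rot: [2.796, 1.432, -0.002]
contact_force: [-3.8, -1.4, 3.9]
width: 38.9
finger_force: 40.5
```

```bash
python3 st.py
```

```text
19.75 [ 590.38 -139.85  186.59] 38.9 f 40.5 j6 0.197 tau6 -1.182 [-3.8 -1.4  3.9] [-0.269  0.662  0.108] yaw [0.585 0.811]
```

arm_command([
  [0,0,0.4,0,0,0.1,-0.3],
  [0,0,0.8,0,0,0.2,-0.3],
])

```text
time: 19.95
eef_pos: [590.2, -139.7, 185.8]
eef_rot: [-2.925, -1.146, 0.002]
contact_force: [-5.7, 0.2, 4.3]
width: 39.1
finger_force: 40.5
```

```bash
python3 st.py
```

```text
19.95 [ 590.2  -139.72  185.83] 39.1 f 40.5 j6 0.397 tau6 -1.185 [-5.7  0.2  4.3] [-0.176  0.796  0.177] yaw [0.734 0.679]
```

arm_command([
  [0,0,0.4,0,0,0.1,-0.3],
  [0,0,0.7,0,0,0.2,-0.3],
])

```text
time: 20.15
eef_pos: [590.1, -139.5, 185.1]
eef_rot: [-3.025, -0.848, 0.003]
contact_force: [-6.2, 0.1, 2.8]
width: 38.8
finger_force: 40.6
```

```bash
python3 st.py
```

```text
20.15 [ 590.08 -139.51  185.06] 38.8 f 40.6 j6 0.597 tau6 -1.183 [-6.2  0.1  2.8] [-0.101  0.887  0.143] yaw [0.854 0.52 ]
```

arm_command([
  [-0.3,-0.2,0.4,0,0,0.1,-0.3],
  [-0.7,-0.4,0.6,0,0,0.15,-0.3],
])

```text
time: 20.35
eef_pos: [589.8, -139.4, 184.5]
eef_rot: [-3.08, -0.62, 0.0]
contact_force: [-0.6, 1.3, 2.7]
width: 39.1
finger_force: 40.6
```

```bash
python3 st.py
```

```text
20.35 [ 589.79 -139.4   184.51] 39.1 f 40.6 j6 0.746 tau6 -0.065 [-0.6  1.3  2.7] [0.114 0.266 0.144] yaw [0.922 0.387]
```

arm_command([
  [0,0,0.3,0,0,0.08,-0.3],
  [0,0,0.6,0,0,0.15,-0.3],
])

```text
time: 20.55
eef_pos: [589.8, -139.2, 184.0]
eef_rot: [-3.117, -0.388, 0.0]
contact_force: [-2.4, 2.1, 5.1]
width: 38.8
finger_force: 40.7
```

```bash
python3 st.py
```

```text
20.55 [ 589.77 -139.24  183.96] 38.8 f 40.7 j6 0.896 tau6 -0.669 [-2.4  2.1  5.1] [0.222 0.484 0.206] yaw [0.969 0.245]
```

arm_command([
  [0,0,0.2,0,0,0.05,-0.3],
  [0,0,0.4,0,0,0.1,-0.3],
])

```text
time: 20.75
eef_pos: [589.7, -139.1, 183.6]
eef_rot: [-3.132, -0.234, 0.0]
contact_force: [-3.1, 1.5, 4.9]
width: 38.8
finger_force: 40.8
```

```bash
python3 st.py
```

```text
20.75 [ 589.75 -139.12  183.64] 38.8 f 40.8 j6 0.995 tau6 -0.401 [-3.1  1.5  4.9] [0.318 0.533 0.199] yaw [0.989 0.149]
```

arm_command([
  [0,0,0.2,0,0,0.05,-0.3],
  [0,0,0.4,0,0,0.1,-0.3],
])

```text
time: 20.95
eef_pos: [589.7, -139.0, 183.3]
eef_rot: [-3.14, -0.077, 0.0]
contact_force: [-3.4, 3.4, 4.6]
width: 38.9
finger_force: 40.8
```

```bash
python3 st.py
```

```text
20.95 [ 589.73 -139.04  183.33] 38.9 f 40.8 j6 1.094 tau6 -0.347 [-3.4  3.4  4.6] [0.357 0.571 0.32 ] yaw [0.999 0.049]
```

arm_command([
  [0,0,0.2,0,0,0.04,-0.3],
  [0,0,0.3,0,0,0.08,-0.3],
])

```text
time: 21.15
eef_pos: [589.7, -138.9, 183.1]
eef_rot: [-3.14, 0.047, 0.0]
contact_force: [-3.9, 3.4, 5.8]
width: 39.2
finger_force: 40.9
```

```bash
python3 st.py
```

```text
21.15 [ 589.74 -138.92  183.1 ] 39.2 f 40.9 j6 1.174 tau6 -0.186 [-3.9  3.4  5.8] [0.437 0.62  0.304] yaw [ 1.   -0.03]
```

arm_command([
  [0,0,0.2,0,0,0.04,-0.3],
  [0,0,0.3,0,0,0.08,-0.3],
  [0,0,0.3,0,0,0.08,-0.3],
])

```text
time: 21.45
eef_pos: [589.7, -138.9, 182.8]
eef_rot: [-3.136, 0.173, 0.0]
contact_force: [-3.5, 3.2, 6.5]
width: 38.9
finger_force: 40.9
```

```bash
python3 st.py
```

```text
21.45 [ 589.73 -138.86  182.84] 38.9 f 40.9 j6 1.254 tau6 0.248 [-3.5  3.2  6.5] [ 0.468  0.669 -0.127] yaw [ 0.994 -0.11 ]
```

arm_command([
  [0,0,0.1,0,0,0.04,-0.3],
  [0,0,0.3,0,0,0.08,-0.3],
])

```text
time: 21.65
eef_pos: [589.8, -138.8, 182.6]
eef_rot: [-3.127, 0.298, 0.0]
contact_force: [-3.7, 3.2, 6.5]
width: 39.2
finger_force: 41.0
```

```bash
python3 st.py
```

```text
21.65 [ 589.76 -138.76  182.63] 39.2 f 41.0 j6 1.334 tau6 -0.082 [-3.7  3.2  6.5] [0.644 0.647 0.359] yaw [ 0.982 -0.189]
```

arm_command([
  [0,0,0.1,0,0,0.04,-0.3],
  [0,0,0.3,0,0,0.08,-0.3],
])

```text
time: 21.85
eef_pos: [589.8, -138.7, 182.4]
eef_rot: [-3.112, 0.422, 0.0]
contact_force: [-3.9, 4.3, 8.7]
width: 38.8
finger_force: 41.0
```

```bash
python3 st.py
```

```text
21.85 [ 589.78 -138.67  182.42] 38.8 f 41.0 j6 1.414 tau6 -0.132 [-3.9  4.3  8.7] [0.679 0.699 0.398] yaw [ 0.964 -0.267]
```

Torque is now about 0.25 N m above free running, and the angle since contact suggests roughly 80 N. I'll stop turning and release.

arm_command([
  [0,0,0,0,0,0,-0.1],
  [0,0,0,0,0,0,0.2],
  [0,0,0,0,0,0,0.5],
  [0,0,0,0,0,0,0.5],
  [0,0,-15,0,0,0,0.5],
  [0,0,-50,0,0,0,0.5],
  [0,0,-90,0,0,0,0.5],
  [-60,0,-110,0,0,0,0.5],
  [-100,0,-110,0,0,0,0.5],
  [-100,0,-110,0,0,0,0.5],
])

```text
time: 22.85
eef_pos: [489.4, -111.2, 292.1]
eef_rot: [-3.113, 0.422, 0.002]
contact_force: [0.6, 0.0, 1.1]
width: 63.9
finger_force: 0.0
```

```bash
python3 - <<'E'
from h import *
st=bot.get_state();print(st['time'],st['eef_pos'],st['contact_force'],st['ft_torque'])
w=snap('wrist','w6.png')
for X in [(591.3,-139.3,199),(596.1,-215.1,170),(589,-63.4,168),(587.6,-31,185)]:print(X,proj(w,X)*1.5625)
cv2.imwrite('pics/v6.png',cv2.resize(cv2.imread('pics/w6.png'),(800,600),interpolation=cv2.INTER_CUBIC))
E
```

```text
22.85 [ 489.36119866 -111.17919438  292.14206799] [0.59822574 0.03897904 1.13755955] [ 0.02307927 -0.07711393 -0.00269033]
(591.3, -139.3, 199) [399.13913146  93.29657997]
(596.1, -215.1, 170) [538.91743526  50.29222485]
(589, -63.4, 168) [266.68762547 147.67254857]
(587.6, -31, 185) [199.01793116 166.35512482]
```

View pics/v6.png

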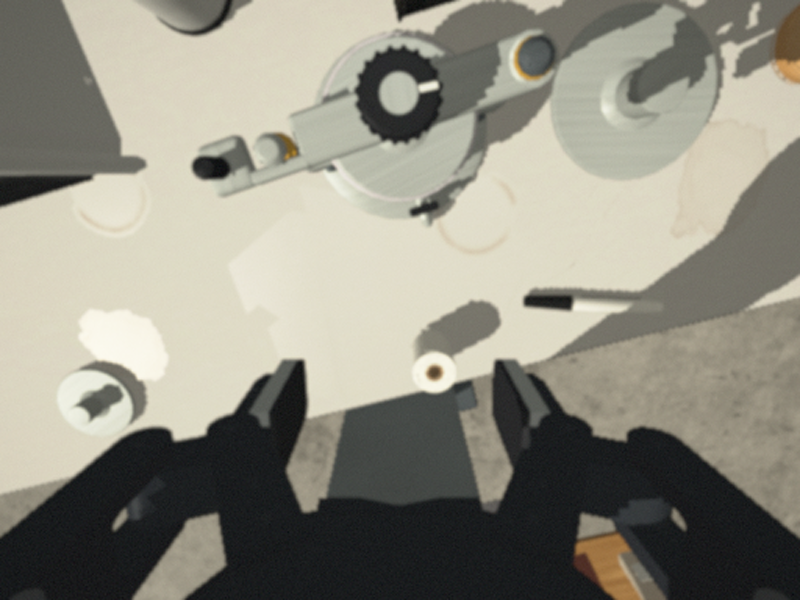

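The bar is shut with the stud cap (270,150) in its notch, and the peg is at (210,167). The knob at (399,92) has its mark at (428,87). That is about 3 rad clockwise of where it started, so it did not slip in the grip. The roll and marker still look in place and the arm is clear.

```bash
python3 -c "
from station import ticket
print(ticket.finish_job())"
```

```text
the job is handed in; nothing more can be done
None
```

I handed the job in at about 23 s: lid seated, bar shut, knob clamped to roughly 80 N (an estimate from knob torque and turn angle; the hand-in returned no verdict), and the gripper released and clear.

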